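# Sweep loose parts into the bench tray

## Task

Clear the bench by sweeping the three small loose parts in front of the open side of the sheet-metal tray - the hex bolt, the brass pipe nipple and the short hexagon pipe plug - over its sloping lip until all three lie well inside the tray. Push them along the surface with the fingertips and never lift them, and leave the grease tin, the roll of black tape and the wooden block where they are.

Things in the scene. Friction and masses are not known exactly. Their poses are not given: they have to be found in the camera images.
- tray: Low bare sheet-metal tray screwed to the bench. Origin under the centre of its floor, at bench level; z up, own -x points out of the open side, y along it. Floor x -75 to 75 mm, y -123 to 123 mm, 2 mm thick. Walls 3 mm thick, 33 mm high at the back (x = 75) and both ends (y = +-123); screw tabs stick out 21 mm at the ends.
- tray_lip (a point): Middle of the lip's top edge, where it meets the floor (tray x = -75 mm, y = 0, 2 mm up; same axes as the tray). From here the lip slopes down over 30 mm to bench level at tray x = -105 mm, over the whole width. The three parts start side by side 45 to 125 mm in front of the lip's lower edge, within 75 mm of the tray's middle line.
- bolt_mid (a point): Centre of the grey hexagon bolt with a nut on it, lying on the bench; 57 mm long along its own y, 18 mm across head and nut, 16 mm high, shank 10 mm thick; centre 8 mm above what it lies on. 50 to 110 g. To be swept.
- nipple_mid (a point): Centre of the brass double pipe nipple lying on the bench; 46 mm long along its own y, threaded ends 16 mm thick, hexagon in the middle 27 mm across (own x) and 24 mm high; centre 12 mm above what it lies on. 40 to 85 g. To be swept.
- plug_mid (a point): Centre of the grey metal pipe plug that stands on its hexagon head, thread up (own z); head 22 x 25 mm wide and 10 mm high, threaded stub above it 17 mm thick, 24 mm high in all; centre 12 mm above what it stands on. 35 to 70 g. To be swept; it may tip over on the way.
- tin_mid (a point): Centre of the round screw-top grease tin (yellow, white lid), 70 mm across, 46 mm high, standing beside the parts; centre 23 mm above the bench. Bystander: must stay.
- tape_mid (a point): Centre of the roll of black electrical tape lying flat, 57 mm across, 19 mm high, beside the parts on the other side from the tin; centre 9.5 mm above the bench. Bystander: must stay.
- block_mid (a point): Centre of the light wooden packing block lying on the bench, 45 x 110 mm (own x, y), 32 mm high, behind the parts as seen from the tray; centre 16 mm above the bench. Bystander: must stay.

How it is judged (in metres and radians):
At the end, for the whole second after the job is handed in: The centres of the bolt, the nipple and the plug all lie between the tray's walls, at least 10 mm behind the top of the sloping lip and less than 32 mm above the bench, and stay so; tin, tape and block are within 25 mm of where they started (x of bolt_mid in the frame of tray between -0.065 and 0.078 m and y of bolt_mid in the frame of tray between -0.12 and 0.12 m and height (world z) of each of bolt_mid, nipple_mid, plug_mid below 0.032 m and x of nipple_mid in the frame of tray between -0.065 and 0.078 m and y of nipple_mid in the frame of tray between -0.12 and 0.12 m and x of plug_mid in the frame of tray between -0.065 and 0.078 m and y of plug_mid in the frame of tray between -0.12 and 0.12 m and distance of each of tin_mid, tape_mid, block_mid from where it was at the start of the episode below 0.025 m); the robot touches nothing.
It fails at once if the bolt, nipple or plug is lifted (its centre more than 40 mm above the bench) (height (world z) of any of bolt_mid, nipple_mid, plug_mid above 0.04 m).
It fails at once if the tin, tape or block is moved by more than 25 mm (distance of any of tin_mid, tape_mid, block_mid from where it was at the start of the episode above 0.025 m).
It also fails if it takes over 56 s, if anything falls off the work surface, if the arm or the gripper's body presses on something with over 40 N, if the wrist force passes 120 N, or if a joint passes its speed limit or range.

## Robot

A 6-joint arm with a two-finger parallel gripper is mounted at the origin on a cart in front of the work surface, level with it; the furniture and walls round the work are solid. World frame = base frame: x ahead of the robot, y to its left, z up, the work surface at z = 0. Lengths are in mm, angles in rad, forces in N, time in s.
With the tool pointing down it reaches from about 325 to 775 mm from the base axis. Payload 9.3 kg.
Tool frame: the origin (TCP) lies at the very end of the fingers, on their centre line; the grasp point (between the pads) lies 19 mm behind it; x points along the fingers, y is the direction in which the jaws open and shut, and the axes are right-handed (so a half turn about x gives the same grasp; the last joint's range is limited). The gripper opens to 85 mm and grips with 20 to 120 N. Pads are 22 mm wide; open, the fingers measure 114 mm over their backs; the gripper's body (76 mm by 85 mm) begins 54 mm behind the grasp point. The pads swing forward as they close: fully open they stand 13 mm farther back than shut.
Start: joints at [1.021, 0.259, 0.021, 1.334, 0, 1.418], TCP at [212.559, 507.263, 231.279] pointing down, gripper open.
Joint ranges: [-3.04, 3.04], [-0.91, 1.82], [-1.04, 1.36], [-1.92, 1.95], [-1.52, 1.45], [-3.14, 3.14]. Speed limits (rad/s): [2.22, 2.22, 2.79, 3.14, 3.14, 3.14].

## Interface

Orientations are given as a unit quaternion [w, x, y, z].
In Python, from bench import robot gives the robot as it stands.
- The arm moves only by the tool arm_command, never from a script. Its arguments are lists of equal length, an entry for each row: "linear": the shift along the tool's x, y, z in mm, a list of three; "yaw": the turn about the tool's x in degrees. In form: {"linear": [[x, y, z], ...], "yaw": [yaw, ...]}. A call has 1 to 10 rows; each row shifts and turns the commanded pose from where the row before left it, along the tool's axes as they then stand; what a row does not reach is not made up. A row lasts 1/12 s, in which the tool goes at most 41.7 mm and 7.16 degrees, less where a joint would pass 70% of its speed; a pose out of reach is approached as far as the arm can. A call is refused whole if a number of a shift passes 41.7 or a number of a turn 7.16, either way. A call with a gripper value outside its range is refused whole. "gripper" is the opening, from 0 (shut) to 1 (fully open), set as the call begins (left out, the last holds). The fingers move at their own pace and stop on an object; "force" is the grip in N (left out, the last holds). Time passes only in rows, so rows that do not move let the fingers close. It gives the time, the measured TCP pose, the force and the opening at its end, in the units of the state.
- robot.state(): the state, without advancing time (a new reading comes with each control period).
- robot.read_camera(name): name is "side" or "top"; returns a dict with "color" (384x512x3 uint8, red, green, blue), "K" (3x3 intrinsics, pixels), "k1" (the pictures are not rectified: a ray, as slopes to the right and down, at radius r is drawn at 1 + k1 r^2 times it, then the intrinsics apply), "cam_to_world" (4x4, takes a point from camera to world coordinates). Camera axes: x right, y down, z forward; pixel columns grow to the right and rows downward; lengths in mm; the calibration is good to about 2 mm. A picture is of the moment at which its call begins. There is no depth.
- robot.job_done(): hands the job in, once; it reports no verdict.
The state is a dict: "time_s": time; "q": joint angles; "joint_velocities": joint speeds; "effort": joint torques, N m; "ee_pos": TCP position; "orientation": TCP orientation; "force": force on the tool from outside, world axes, zero at the start; "moment": the same for the moment, N m; "opening": finger opening in mm.
Only numpy, scipy, OpenCV 4.12 (cv2) and the standard library are available. Lean on these libraries where they do the work, as an engineer would, in place of code of your own. Each camera call takes 0.05 s, during which the arm holds its last target. There are 200 camera calls.

## Working session

There is one attempt and no reset: what is moved stays moved. The work goes in short steps, Python scripts to look and compute and a tool call to move; the robot and the scene stay as the last step left them, time stands still between calls to the robot, and variables do not carry over. Pictures are saved under pics/ and viewed, about 8 in all and at most 12, crops included, and the job is handed in when it is done.

Besides the shell and the picture viewer there is one more tool, called after "Request:" as name(argument=value, ...) on one line, values as JSON. arm_command: Moves the arm, as the interface text tells. Its arguments: {"type":"object","properties":{"linear":{"type":"array"},"yaw":{"type":"array"},"gripper":{"type":"number"},"force":{"type":"number"}},"required":["linear","yaw"]}

```bash
mkdir -p pics; cat > h.py <<'E'
import numpy as np, cv2
from bench import robot
def snap(name,fn):
    c=robot.read_camera(name); cv2.imwrite(fn,c["color"][:,:,::-1]); 
    np.savez(f"{name}.npz",K=c["K"],k1=c["k1"],T=c["cam_to_world"]); return c
def p2w(name,uv,z):
    d=np.load(f"{name}.npz"); K=d["K"];T=d["T"];k1=float(d["k1"])
    q=np.linalg.inv(K)@[uv[0],uv[1],1]; x=q[:2].copy()
    for _ in range(20): x=q[:2]/(1+k1*(x@x))
    r=T[:3,:3]@[x[0],x[1],1]; o=T[:3,3]; return o+r*(z-o[2])/r[2]
E
python3 - <<'E'
from h import *
for n in("top","side"):
    c=snap(n,f"pics/{n}0.png"); print(c["cam_to_world"],c["K"],c["k1"])
im=cv2.imread("pics/top0.png"); 
s=robot.state(); print(s["ee_pos"],s["orientation"],s["time_s"],s["opening"])
cv2.imwrite("pics/top0b.png",cv2.resize(im,(800,600),interpolation=cv2.INTER_CUBIC))
E
```

```text
[[-7.75563478e-03 -9.98369205e-01  5.65577688e-02  5.28586843e+02]
 [-9.99858177e-01  8.58789423e-03  1.44870332e-02 -2.27132769e+01]
 [-1.49491200e-02 -5.64373914e-02 -9.98294217e-01  1.10124945e+03]
 [ 0.00000000e+00  0.00000000e+00  0.00000000e+00  1.00000000e+00]] [[467.48462124   0.         251.92015478]
 [  0.         467.48462124 198.72721198]
 [  0.           0.           1.        ]] 0.03628099472961157
[[ 7.95273861e-01 -2.27480172e-01  5.61953963e-01  4.31149185e+01]
 [-6.06065706e-01 -2.75440057e-01  7.46201806e-01 -7.59018802e+02]
 [-1.49614835e-02 -9.34015817e-01 -3.56918209e-01  4.14285821e+02]
 [ 0.00000000e+00  0.00000000e+00  0.00000000e+00  1.00000000e+00]] [[396.24994094   0.         255.11760617]
 [  0.         396.24994094 193.21061411]
 [  0.           0.           1.        ]] -0.09941173606297421
[212.43733417 507.04041986 230.73547912] [ 0.69309192  0.13897061  0.69337975 -0.13976867] 0.1 85.2661912775071
```

View pics/top0b.png

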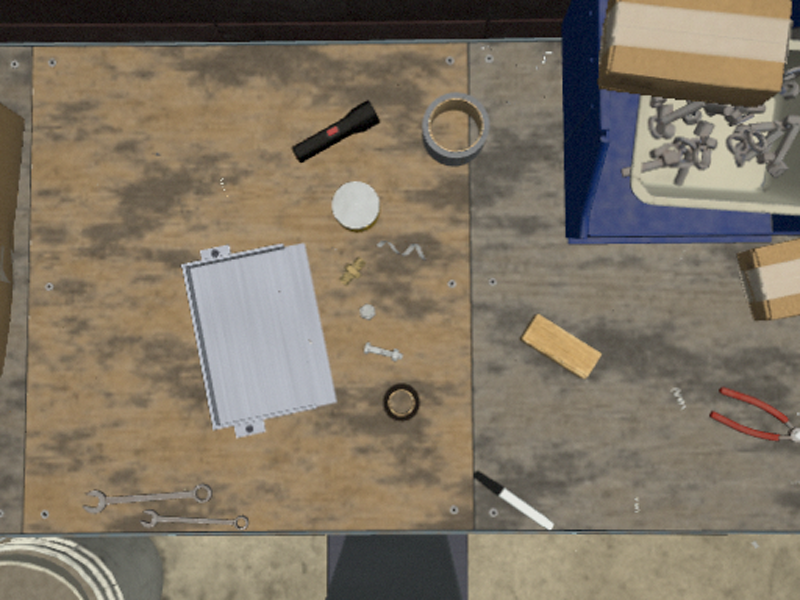

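View pics/side0.png

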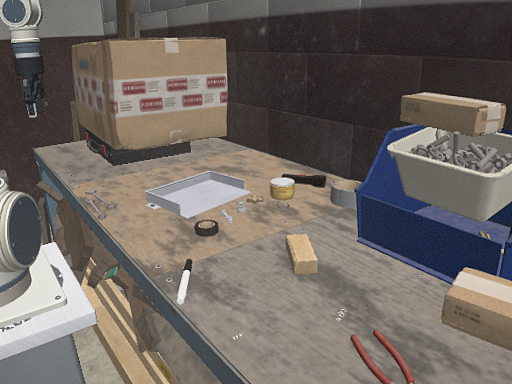

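The tray is on the left, with its open side facing right (world -y). In the 800x600 view the nipple is at (351,271), the plug at (367,312), the bolt at (383,351), the tin at (355,205), the tape at (401,402) and the block at (561,346). I'll zoom in to measure.

```bash
python3 - <<'E'
from h import *
im=cv2.imread("pics/top0.png")[115:285,105:305]
cv2.imwrite("pics/crop0.png",cv2.resize(im,None,fx=3.5,fy=3.5,interpolation=cv2.INTER_CUBIC))
E
```

```text
(no output)
```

View pics/crop0.png

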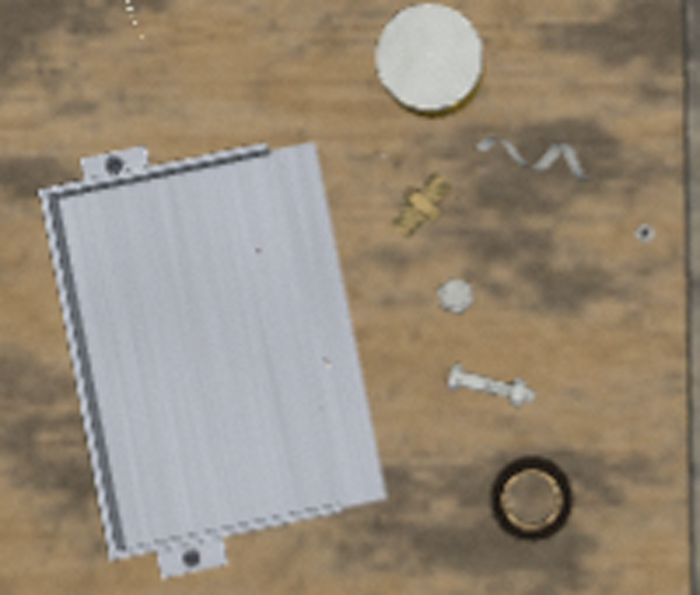

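In the crop the lip's lower corners are at (316,144) and (386,496). The nipple is at (424,205), the plug at (455,296), the bolt runs from (450,377) to (532,393), the tin is at (430,56) and the tape at (532,498).

```bash
cat >> h.py <<'E'
def cw(u,v,z): return p2w("top",(105+(u+.5)/3.5-.5,115+(v+.5)/3.5-.5),z)
A=cw(316,144,0);B=cw(386,496,0);C=cw(40,191,33);D=cw(112,558,33)
ey=(A-B)[:2]; ey=ey/np.linalg.norm(ey)  # tray y or -y
ex=np.array([ey[1],-ey[0]]); m=((C+D-A-B)/2)[:2]
if ex@m<0: ex=-ex
ey=np.array([-ex[1],ex[0]])
M=(A+B)[:2]/2; O=M+105*ex
def tr(p): p=np.asarray(p)[:2]-O; return np.round([p@ex,p@ey],1)
def wd(t): return O+t[0]*ex+t[1]*ey
E
python3 - <<'E'
from h import *
print("widths",np.linalg.norm(A-B),np.linalg.norm(C-D),"depth",tr(C),tr(D),"ex",ex,"ey",ey,"O",O)
for n,u,v,z in [("bolt",491,385,10),("b1",450,377,8),("b2",534,393,8),("nip",424,205,16),("n1",440,180,12),("n2",404,230,12),("plug",455,296,22),("tin",430,56,46),("tape",532,498,19)]:
    p=cw(u,v,z);print(n,np.round(p[:2]),tr(p),round(np.hypot(*p[:2])))
for uv in [(538,315),(601,354),(585,378),(521,340)]:
    p=p2w("top",(np.array(uv)+.5)/1.5625-.5,32);print("block",np.round(p[:2]),tr(p))
for t in [(-200,0),(-230,0),(-230,70),(-230,-70),(20,0),(-30,60),(-30,-60)]: w=wd(t);print(t,np.round(w),round(np.hypot(*w)))
from scipy.spatial.transform import Rotation as R
q=robot.state()["orientation"];print(R.from_quat(q,scalar_first=True).as_matrix().round(3))
E
```

```text
widths 242.40549567105876 244.63688597475817 depth [  75.2 -121.5] [ 73.5 123.1] ex [-0.19290342  0.98121775] ey [-0.98121775 -0.19290342] O [555.07948367 207.45284266]
bolt [530.  10.] [-189.    62.7] 530
b1 [536.  37.] [-163.2   51.9] 537
b2 [524. -19.] [-216.    73.6] 525
nip [650.  54.] [-169.3  -63.7] 652
n1 [667.  43.] [-183.   -78.5] 669
n2 [634.  67.] [-152.7  -50.4] 638
plug [589.  33.] [-177.8    0.4] 590
tin [744.  47.] [-193.9 -154.7] 746
tape [456. -17.] [-200.9  140.8] 456
block [ 581. -217.] [-422.    56.3]
block [ 524. -307.] [-499.  130.]
block [ 489. -283.] [-468.9  159.3]
block [ 545. -192.] [-390.1   87. ]
(-200, 0) [594.  11.] 594
(-230, 0) [599. -18.] 600
(-230, 70) [531. -32.] 532
(-230, -70) [668.  -5.] 668
(20, 0) [551. 227.] 596
(-30, 60) [502. 166.] 529
(-30, -60) [620. 190.] 648
[[-0.001  0.386  0.922]
 [-0.001  0.922 -0.386]
 [-1.    -0.001 -0.   ]]
```

Request:
arm_command(linear=[[0,-19.7,24.8],[0,-19.7,24.8],[0,-19.7,24.8],[0,-19.7,24.8],[0,-19.7,24.8],[0,-19.7,24.8],[0,-19.7,24.8],[0,-19.7,24.8],[0,-19.7,24.8],[0,-19.7,24.8]], yaw=[0,0,0,0,0,0,0,0,0,0], gripper=0.14)

```text
time_s: 0.93
ee_pos: [365.4, 228.2, 231.2]
orientation: [0.693, 0.139, 0.693, -0.139]
force: [0.6, 1.1, 0.1]
opening: 11.9
```

Request:
arm_command(linear=[[0,-19.7,24.8],[0,-19.7,24.8],[0,-19.7,24.8],[0,-19.7,24.8],[0,-19.7,24.8],[0,-19.7,24.8],[0,-19.7,24.8],[0,-19.7,24.8],[0,-19.7,24.8],[0,-19.7,24.8]], yaw=[0,0,0,0,0,0,0,0,0,0])

```text
time_s: 1.77
ee_pos: [518.1, -49.4, 231.0]
orientation: [0.693, 0.139, 0.693, -0.139]
force: [0.1, 0.8, -0.3]
opening: 12.0
```

Request:
arm_command(linear=[[14,0,0],[14,0,0],[14,0,0],[14,0,0],[14,0,0],[14,0,0],[14,0,0],[14,0,0],[14,0,0],[0,0,0]], yaw=[7,7,7,7,7,7,7,7,7,7])

```text
time_s: 2.6
ee_pos: [516.2, -47.4, 102.5]
orientation: [-0.485, -0.512, -0.488, 0.514]
force: [-0.2, 0.2, 0.4]
opening: 11.7
```

Request:
arm_command(linear=[[0,0,0],[0,0,0],[0,0,0]], yaw=[5,4.4,0])

```text
time_s: 2.85
ee_pos: [517.5, -47.7, 104.9]
orientation: [-0.443, -0.551, -0.444, 0.551]
force: [0.5, 0.0, -0.3]
opening: 11.7
```

```bash
cat >> h.py <<'E'
from scipy.spatial.transform import Rotation as R
def st(*targets):
    s=robot.state(); m=R.from_quat(s["orientation"],scalar_first=True).as_matrix(); p=np.array(s["ee_pos"])
    print("t",round(s["time_s"],2),"p",p.round(1),"tray",tr(p),"op",round(s["opening"],1),"F",np.round(s["force"],1),"zang",np.degrees(np.arctan2(m[1,2],m[0,2])).round(1),"tilt",m[:,0].round(3))
    for t in targets: print("to",t,"tool shift",(m.T@(np.array(t)-p)).round(1))
E
python3 - <<'E'
from h import *
st((518,-48,6))
c=snap("top","pics/t1.png");im=cv2.imread("pics/t1.png")[115:285,105:305]
cv2.imwrite("pics/crop1.png",cv2.resize(im,None,fx=3.5,fy=3.5,interpolation=cv2.INTER_CUBIC))
E
```

```text
t 2.85 p [517.5 -47.7 104.9] tray [-243.2   86.1] op 11.7 F [ 0.5  0.  -0.3] zang -102.3 tilt [-0.001  0.    -1.   ]
to (518, -48, 6) tool shift [98.9  0.6  0.2]
```

View pics/crop1.png

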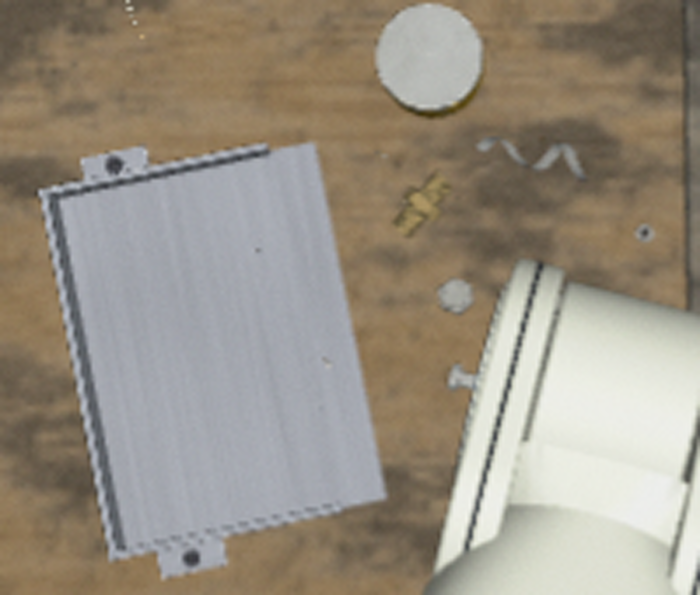

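The arm hides the bolt's tail, but the tool's pose matches the plan. I'll descend and push halfway.

Request:
arm_command(linear=[[20,0,0],[20,0,0],[20,0,0],[20,0,0],[12,0,0],[6,0,0],[0,0,0]], yaw=[0,0,0,0,0,0,0])

```text
time_s: 3.48
ee_pos: [517.0, -47.6, 6.1]
orientation: [-0.444, -0.549, -0.446, 0.55]
force: [0.2, -1.2, 0.2]
opening: 12.0
```

Request:
arm_command(linear=[[0,0,-8],[0,0,-8],[0,0,-8],[0,0,-8],[0,0,-8],[0,0,-8],[0,0,-8],[0,0,-8],[0,0,-8],[0,0,-8]], yaw=[0,0,0,0,0,0,0,0,0,0])

```text
time_s: 4.32
ee_pos: [534.7, 31.2, 7.3]
orientation: [-0.444, -0.55, -0.444, 0.55]
force: [-0.6, -0.9, 0.3]
opening: 11.9
```

```bash
python3 - <<'E'
from h import *
st()
snap("side","pics/s1.png");im=cv2.imread("pics/s1.png")[140:270,130:330]
cv2.imwrite("pics/s1c.png",cv2.resize(im,None,fx=4,fy=4,interpolation=cv2.INTER_CUBIC))
E
```

```text
t 4.32 p [534.7  31.2   7.3] tray [-169.   54.] op 11.9 F [-0.6 -0.9  0.3] zang -102.1 tilt [-0. -0. -1.]
```

View pics/s1c.png

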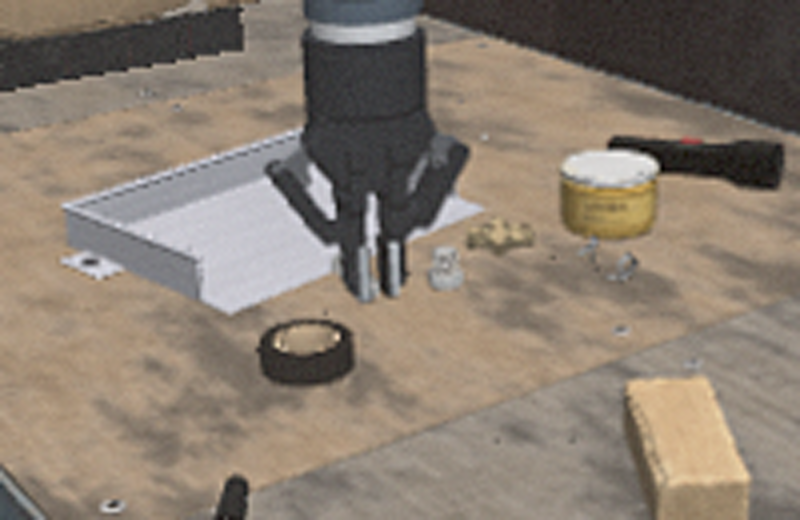

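The fingers (around (375,270)) hide the bolt, which lies ahead of them. The plug at (446,268) and the nipple at (500,237) haven't moved. I'll continue.

Request:
arm_command(linear=[[0,0,-8],[0,0,-8],[0,0,-8],[0,0,-8],[0,0,-8],[0,0,-8],[0,0,-8],[0,0,-8],[0,0,-8],[0,0,-8]], yaw=[0,0,0,0,0,0,0,0,0,0])

```text
time_s: 5.2
ee_pos: [551.6, 109.4, 7.3]
orientation: [0.444, 0.55, 0.444, -0.55]
force: [-0.6, -0.9, 0.6]
opening: 12.1
```

Request:
arm_command(linear=[[0,0,-7],[0,0,-7],[0,0,-6],[0,0,-4],[0,0,0],[0,0,15],[-20,0,10],[-25,0,0],[-25,0,0]], yaw=[0,0,0,0,0,0,0,0,0])

```text
time_s: 5.95
ee_pos: [550.5, 106.9, 77.6]
orientation: [-0.444, -0.55, -0.444, 0.551]
force: [0.9, 0.6, -0.4]
opening: 11.8
```

```bash
python3 - <<'E'
from h import *
st()
snap("side","pics/s2.png");im=cv2.imread("pics/s2.png")[140:270,130:330]
cv2.imwrite("pics/s2c.png",cv2.resize(im,None,fx=4,fy=4,interpolation=cv2.INTER_CUBIC))
E
```

```text
t 5.95 p [550.5 106.9  77.6] tray [-97.8  23.9] op 11.8 F [ 0.9  0.6 -0.4] zang -102.2 tilt [-0.002  0.    -1.   ]
```

View pics/s2c.png

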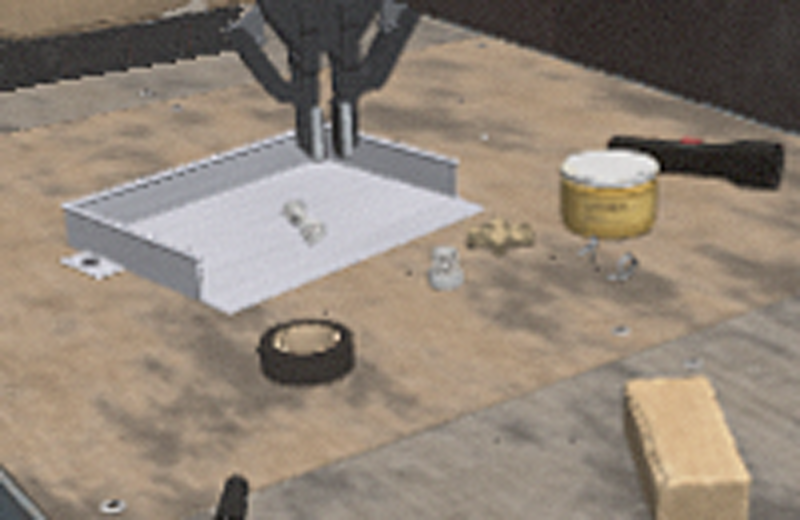

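The bolt lies on the tray floor at crop (303,222), and the plug and nipple haven't moved.

```bash
python3 - <<'E'
from h import *
s=lambda u,v,z:p2w("side",(130+(u+.5)/4-.5,140+(v+.5)/4-.5),z)
print("bolt",tr(s(303,222,11)),tr(s(292,210,12)),tr(s(315,233,12)),"plug",tr(s(446,268,12)),"nip",tr(s(500,237,12)))
# plug: push direction (tray) toward (-38,45)
t=np.array([-38,55.])-[-178,0]; t/=np.linalg.norm(t); d=t[0]*ex+t[1]*ey
print("dir ang",np.degrees(np.arctan2(d[1],d[0])),"start",wd(np.array([-178,0])-48*t), d)
w=wd(np.array([-178,0])-48*t); st((*w,77.6),(*w,6))
E
```

```text
bolt [-45.6   3.9] [-23.4  -5.4] [-70.1  14.5] plug [-183.4    1.9] nip [-174.3  -61.5]
dir ang 122.5700095498234 start [615.2561203   -7.65516259] [-0.53832974  0.84273429]
t 6.0 p [553.  107.3  82.9] tray [-97.9  21.4] op 11.8 F [2.1 0.4 3.6] zang -102.2 tilt [ 0.005  0.    -1.   ]
to (np.float64(615.2561203020782), np.float64(-7.65516258903505), 77.6) tool shift [ 5.6 85.1 99.2]
to (np.float64(615.2561203020782), np.float64(-7.65516258903505), 6) tool shift [77.2 84.7 99.3]
```

Request:
arm_command(linear=[[0,14.2,16.5],[0,14.2,16.5],[0,14.2,16.5],[0,14.2,16.5],[0,14.2,16.5],[0,14.2,16.5],[0,0,0]], yaw=[0,0,0,0,0,0,0])

```text
time_s: 6.58
ee_pos: [615.3, -10.4, 76.9]
orientation: [0.444, 0.551, 0.443, -0.551]
force: [-0.4, -0.3, 0.4]
opening: 11.8
```

Request:
arm_command(linear=[[0,0,0],[0,0,0],[0,0,0],[0,0,0],[0,0,0],[0,0,0],[0,0,0],[0,0,0]], yaw=[-6.4,-6.4,-6.4,-6.4,-6.4,-6.4,-6.4,0])

```text
time_s: 7.25
ee_pos: [613.3, -6.7, 77.2]
orientation: [0.621, 0.338, 0.621, -0.338]
force: [0.5, 0.5, -0.9]
opening: 11.9
```

```bash
python3 - <<'E'
from h import *
st((615.3,-7.7,6))
E
```

```text
t 7.25 p [613.3  -6.7  77.2] tray [-221.4  -15.8] op 11.9 F [ 0.5  0.5 -0.9] zang -57.0 tilt [-0.  0. -1.]
to (615.3, -7.7, 6) tool shift [71.2  1.1  1.9]
```

Request:
arm_command(linear=[[20,0.5,0],[20,0.5,0],[20,0,0],[9,0,0],[2,0,0],[0,0,0]], yaw=[0,0,0,0,0,0])

```text
time_s: 7.75
ee_pos: [614.2, -6.4, 6.0]
orientation: [0.62, 0.34, 0.62, -0.34]
force: [-0.1, 0.0, 0.8]
opening: 11.8
```

Request:
arm_command(linear=[[0,0,-8],[0,0,-8],[0,0,-8],[0,0,-8],[0,0,-8],[0,0,-8],[0,0,-8],[0,0,-8],[0,0,-8],[0,0,-8]], yaw=[0,0,0,0,0,0,0,0,0,0])

```text
time_s: 8.58
ee_pos: [571.1, 61.4, 6.5]
orientation: [0.621, 0.339, 0.62, -0.339]
force: [1.1, -1.4, 2.3]
opening: 12.1
```

Request:
arm_command(linear=[[0,0,-8],[0,0,-8],[0,0,-8],[0,0,-8],[0,0,-8],[0,0,-8],[0,0,-8],[0,0,-8],[0,0,-8],[0,0,-8]], yaw=[0,0,0,0,0,0,0,0,0,0])

```text
time_s: 9.42
ee_pos: [529.2, 128.4, 7.5]
orientation: [0.622, 0.34, 0.619, -0.339]
force: [2.9, -4.6, 11.7]
opening: 12.0
```

Request:
arm_command(linear=[[0,0,-8],[0,0,-6],[0,0,-4],[0,0,0],[0,0,15],[-20,0,10],[-25,0,0],[-25,0,0],[0,0,0]], yaw=[0,0,0,0,0,0,0,0,0])

```text
time_s: 10.17
ee_pos: [533.4, 122.8, 80.0]
orientation: [0.622, 0.34, 0.619, -0.338]
force: [0.2, -0.1, -0.0]
opening: 11.9
```

```bash
python3 - <<'E'
from h import *
st()
snap("side","pics/s3.png");im=cv2.imread("pics/s3.png")[140:270,130:330]
cv2.imwrite("pics/s3c.png",cv2.resize(im,None,fx=4,fy=4,interpolation=cv2.INTER_CUBIC))
t=np.array([-169.3,-63.7])-50*np.array([1,0]); w=wd(t); print(w); st((*w,76),(*w,6))
E
```

```text
t 10.17 p [533.4 122.8  80. ] tray [-78.9  37.6] op 11.9 F [ 0.2 -0.1 -0. ] zang -57.3 tilt [ 0.005  0.001 -1.   ]
[659.88677443   4.55973828]
t 10.22 p [532.7 122.7  78.1] tray [-78.8  38.3] op 12.1 F [-0.5 -0.5  0.4] zang -57.3 tilt [ 0.003  0.001 -1.   ]
to (np.float64(659.8867744269371), np.float64(4.559738284645382), 76) tool shift [  2.4  43.3 168.2]
to (np.float64(659.8867744269371), np.float64(4.559738284645382), 6) tool shift [ 72.4  43.1 168.1]
```

View pics/s3c.png

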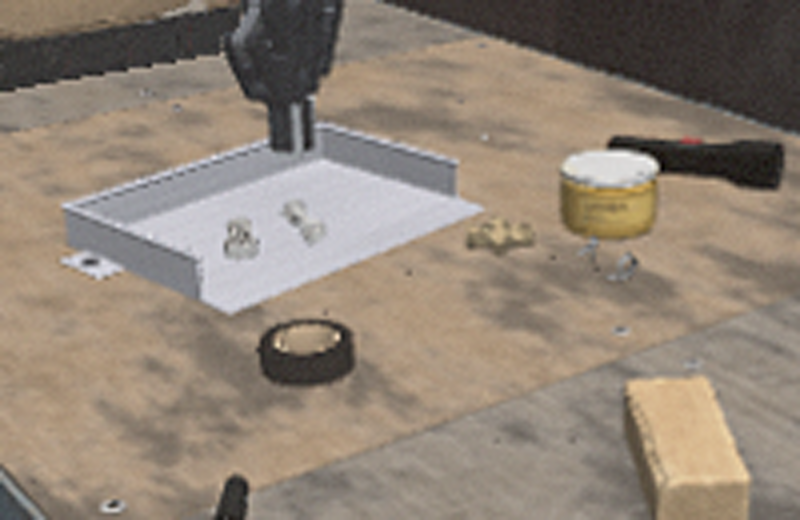

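The plug stands in the tray at crop (241,242) and the bolt is at (303,222). Only the nipple, at (500,237), is left, and the bystanders haven't moved.

Request:
arm_command(linear=[[0,5.4,21],[0,5.4,21],[0,5.4,21],[0,5.4,21],[0,5.4,21],[0,5.4,21],[0,5.4,21],[0,5.4,21],[0,0,0]], yaw=[0,0,0,0,0,0,0,0,0], gripper=0.29)

```text
time_s: 10.97
ee_pos: [660.5, 2.1, 74.3]
orientation: [0.62, 0.34, 0.62, -0.34]
force: [-1.2, 0.7, 0.1]
opening: 24.7
```

Request:
arm_command(linear=[[0,0,0],[0,0,0],[0,0,0],[0,0,0],[0,0,0]], yaw=[5.4,5.4,5.4,5.4,0])

```text
time_s: 11.38
ee_pos: [657.8, 5.0, 75.0]
orientation: [0.544, 0.45, 0.546, -0.451]
force: [-0.7, 0.2, -0.8]
opening: 24.6
```

```bash
python3 - <<'E'
from h import *
s=lambda u,v,z:p2w("side",(130+(u+.5)/4-.5,140+(v+.5)/4-.5),z)
print("bolt",tr(s(303,222,11)),"plug",tr(s(241,242,14)),"nip",tr(s(500,237,12)))
w=wd((-219,-65)); st((*w,6))
E
```

```text
bolt [-45.6   3.9] plug [-47.1  61.6] nip [-174.3  -61.5]
t 11.38 p [657.8   5.   75. ] tray [-218.4  -61.8] op 24.6 F [-0.7  0.2 -0.8] zang -79.2 tilt [-0.002  0.001 -1.   ]
to (np.float64(661.1044864739657), np.float64(5.1048780561913745), 6) tool shift [69.   3.4  0.6]
```

Request:
arm_command(linear=[[20,2,0],[20,1.4,0],[20,0,0],[7,0,0],[2,0,0],[0,0,0]], yaw=[0,0,0,0,0,0])

```text
time_s: 11.88
ee_pos: [661.8, 5.1, 6.9]
orientation: [0.546, 0.449, 0.547, -0.449]
force: [0.8, -0.1, -0.1]
opening: 24.6
```

Request:
arm_command(linear=[[0,0,-8],[0,0,-8],[0,0,-8],[0,0,-8],[0,0,-8],[0,0,-8],[0,0,-8],[0,0,-8],[0,0,-8],[0,0,-8]], yaw=[0,0,0,0,0,0,0,0,0,0])

```text
time_s: 12.72
ee_pos: [646.7, 84.1, 7.2]
orientation: [0.546, 0.449, 0.546, -0.449]
force: [0.2, -0.2, 1.6]
opening: 24.8
```

```bash
python3 - <<'E'
from h import *
st()
snap("side","pics/s4.png");im=cv2.imread("pics/s4.png")[140:270,130:330]
cv2.imwrite("pics/s4c.png",cv2.resize(im,None,fx=4,fy=4,interpolation=cv2.INTER_CUBIC))
E
```

```text
t 12.72 p [646.7  84.1   7.2] tray [-138.7  -66.2] op 24.8 F [ 0.2 -0.2  1.6] zang -78.9 tilt [-0. -0. -1.]
```

View pics/s4c.png

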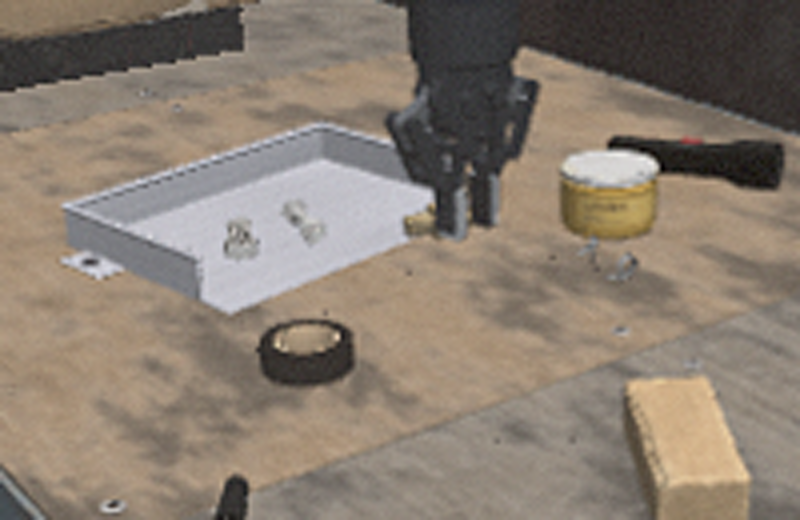

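The brass nipple is ahead of the fingers at crop (425,222), with its end showing to the left of the left finger. It's moving with the fingers, so I'll continue about 88 mm.

Request:
arm_command(linear=[[0,0,-8],[0,0,-8],[0,0,-8],[0,0,-8],[0,0,-8],[0,0,-8],[0,0,-8],[0,0,-8],[0,0,-8],[0,0,-8]], yaw=[0,0,0,0,0,0,0,0,0,0])

```text
time_s: 13.6
ee_pos: [631.4, 162.6, 7.3]
orientation: [0.546, 0.449, 0.546, -0.449]
force: [0.5, -0.2, 0.3]
opening: 24.7
```

Request:
arm_command(linear=[[0,0,-6],[0,0,-4],[0,0,0],[0,0,15],[0,0,20],[-20,0,20],[-30,0,10],[-30,0,0],[0,0,0]], yaw=[0,0,0,0,0,0,0,0,0])

```text
time_s: 14.35
ee_pos: [645.1, 106.0, 93.3]
orientation: [0.548, 0.452, 0.543, -0.448]
force: [1.0, 0.2, -0.0]
opening: 24.9
```

```bash
python3 - <<'E'
from h import *
st()
snap("side","pics/s5.png");im=cv2.imread("pics/s5.png")[140:270,130:330]
cv2.imwrite("pics/s5c.png",cv2.resize(im,None,fx=4,fy=4,interpolation=cv2.INTER_CUBIC))
E
```

```text
t 14.35 p [645.1 106.   93.3] tray [-117.   -68.7] op 24.9 F [ 1.   0.2 -0. ] zang -79.1 tilt [ 0.008  0.    -1.   ]
```

View pics/s5c.png

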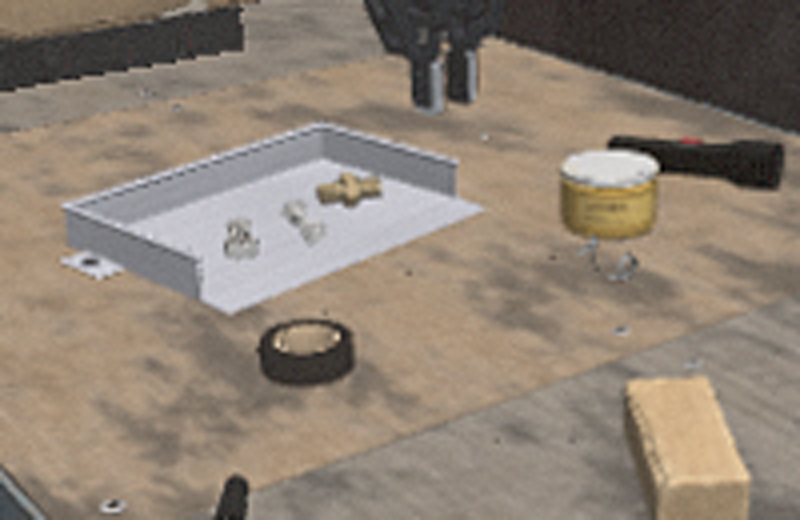

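The nipple lies in the tray at crop (349,188). I'll move the arm clear for a final check from above.

Request:
arm_command(linear=[[-15,0,22],[-15,0,22],[-15,0,22],[-15,0,22],[-10,0,22],[-10,0,22],[-5,0,22],[0,0,0],[0,0,0]], yaw=[0,0,0,0,0,0,0,0,0])

```text
time_s: 15.15
ee_pos: [671.5, -44.9, 171.3]
orientation: [0.545, 0.45, 0.546, -0.45]
force: [-0.5, 0.1, 0.1]
opening: 25.1
```

```bash
python3 - <<'E'
from h import *
st()
c=snap("top","pics/t2.png");im=cv2.imread("pics/t2.png")[115:285,105:305]
cv2.imwrite("pics/crop2.png",cv2.resize(im,None,fx=3.5,fy=3.5,interpolation=cv2.INTER_CUBIC))
E
```

```text
t 15.15 p [671.5 -44.9 171.3] tray [-270.1  -65.6] op 25.1 F [-0.5  0.1  0.1] zang -79.1 tilt [-0.001  0.    -1.   ]
```

View pics/crop2.png

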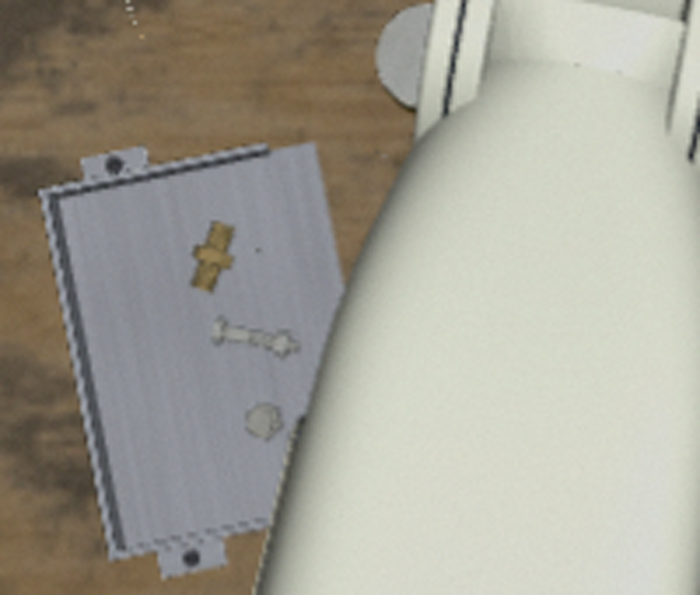

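From above, the nipple is at (213,257), the bolt at (254,337) and the plug at (264,421). The tin's left edge is at x≈376, the same as at the start.

```bash
python3 - <<'E'
from h import *
for n,u,v,z in [("nip",213,257,16),("bolt",254,337,11),("plug",264,421,20)]: print(n,tr(cw(u,v,z)))
robot.job_done()
E
```

```text
nip [-24.7 -57.9]
bolt [-40.4  -0.4]
plug [-37.8  55.9]
the job is handed in; nothing more can be done
```

I swept the bolt, the plug and the nipple one at a time over the lip with nearly shut fingers, and all three now lie in the tray. I handed the job in at about 15 s.

**Parts:** the last top picture put all three centres inside the limits (x at least -65 mm, y within ±120 mm). In tray coordinates:

| Part | x (mm) | y (mm) |
|---|---|---|
| Nipple | -25 | -58 |
| Bolt | -40 | 0 |
| Plug | -38 | 56 |

- **Camera agreement:** the side camera read the bolt and plug about 5 to 9 mm nearer the lip than the top camera, still at least 18 mm inside the limit.
- **Bystanders:** the tin, tape and block looked unmoved in the side pictures. In the last top picture the arm hid the tape and most of the tin, so I did not measure them again.
- **Forces:** the highest force I read was about 13 N, when the plug was being pushed across the lip. At hand-in the arm was clear at 171 mm height and read about zero force.

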